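# Gauge the depth of a processor below its housing rim

### The arm

A 6-joint arm with a two-finger parallel gripper is mounted at the origin on the work surface. World frame = base frame: x ahead of the robot, y to its left, z up, the work surface at z = 0. Lengths are in m, angles in rad, forces in N, time in s.
With the tool pointing down it reaches from about 0.325 to 0.75 m from the base axis. Payload 7.6 kg.
Tool frame: the origin (TCP) lies midway between the tips of the shut fingers; the grasp point (between the pads) lies 19 mm behind it; z points along the fingers, y is the direction in which the jaws open and shut (so a half turn about z gives the same grasp; the last joint's range is limited). The gripper opens to 85 mm and grips with 20 to 120 N. Pads are 22 mm wide; open, the fingers measure 114 mm over their backs; the gripper's body (76 mm by 85 mm) begins 54 mm behind the grasp point. The pads swing forward as they close: fully open they stand 13 mm farther back than shut.
Start: joints at [1.05, 0.052, 1.401, -0, 1.689, -0.07], TCP at [0.229, 0.473, 0.231] pointing down, gripper open.
Joint ranges: [-2.9, 2.9], [-0.91, 2.17], [0.12, 2.37], [-1.06, 4.2], [0.26, 2.73], [-2.93, 2.93]. Speed limits (rad/s): [2.57, 2.57, 3.01, 3.14, 3.14, 3.14].

### API

Orientations are given as a unit quaternion [x, y, z, w].
In Python, from cell import r gives the robot as it stands. The module is installed in compiled form; this text tells all that it offers.
- The arm moves only by the tool send_rows, never from a script. Its arguments are lists of equal length, an entry for each row: "slide": the shift along the world's x, y, z each as a share of 0.15 m, from -1 to 1, a list of three; "twist": the turn, a rotation vector about the world's x, y, z each as a share of 90 degrees, from -1 to 1, a list of three; "grip": the opening, from -1 (shut) to 1 (fully open). In form: {"slide": [[dx, dy, dz], ...], "twist": [[ax, ay, az], ...], "grip": [grip, ...]}. A call has exactly 8 rows; each row shifts and turns the pose as measured when the row begins; what a row does not reach is not made up. A row lasts 1/10 s, in which the tool goes at most 50 mm and 8.59 degrees, less where a joint would pass 70% of its speed; a pose out of reach is approached as far as the arm can. A call with a number of a shift or a turn outside -1 to 1 is refused whole. A call with a gripper value outside its range is refused whole. The fingers move at their own pace and stop on an object; the grip force is fixed at half the most. Time passes only in rows, so rows that do not move let the fingers close, or fill a call up. It gives the time, the measured TCP pose, the force and the opening at its end, in the units of the state.
- r.observe(): the state, without advancing time (a new reading comes with each control period).
- r.camera(name): name is "scene" or "side" or "wrist"; returns the picture (400x640x3 uint8, red, green, blue); there is no depth.
- r.camera_params(name): a dict with "fx", "fy", "cx", "cy" (pixels), "k1" (the pictures are not rectified: a ray, as slopes to the right and down, at radius r is drawn at 1 + k1 r^2 times it, then the intrinsics apply), "rvec" (rotation vector, rad) and "tvec" (3), from world to camera coordinates, as OpenCV has them. Camera axes: x right, y down, z forward; pixel columns grow to the right and rows downward; lengths in m; the calibration is good to about 2 mm. A picture is of the moment at which its call begins: read the wrist's pose just before it. camera_params takes no time and is no camera call; for the wrist camera it gives the pose at the moment of the call.
- r.hand_in(): hands the job in, once; it reports no verdict.
The state is a dict: "time_s": time; "joint_pos": joint angles; "qd": joint speeds; "effort": joint torques, N m; "tool_pos": TCP position; "tcp_rot": TCP orientation; "wrist_force": force on the tool from outside, world axes, zero at the start; "ft_torque": the same for the moment, N m; "width": finger opening in m.
Only numpy, scipy, OpenCV 4.12 (cv2) and the standard library are available. Lean on these libraries where they do the work, as an engineer would, in place of code of your own. Each camera call takes 0.05 s, during which the arm holds its last target.

### The job

Measure how deep the processor sits in the open aluminium housing: pick up the depth gauge, stand its foot flat across the two long rims with the rod over the processor, and let the rod down gently until it rests on the chip, which a hard push would crack. With the rod resting there, press the clamp lever fully down to lock it at that depth. Leave the gauge standing so for reading, and leave the other things on the bench alone.

Things in the scene. Friction and masses are not known exactly. Their poses are not given: they have to be found in the camera images.
- gauge: Depth gauge, standing upright on the bench at the start, about 0.75 kg in all. Steel foot 60 (its x) x 130 (its y) x 10 high, with a grey display head above it (24 in x, y from -35 to +15, top 60 above the foot's underside; display looks along +x). Origin: centre of the foot's underside, on the rod's axis; z up along the rod.
- rod (a joint): How far the gauge's rod is slid down, in m: 0 = top stop, measuring tip 6 mm above the foot's underside; 0.040 = bottom stop, tip 34 mm below it. The rod (0.15 kg) drags in its guide with about 3 N and so stays where it is let go; at the top stop it carries the whole gauge, so the gauge may be lifted by the cap.
- rod_tip (a point): Centre of the flat lower end (5 x 6) of the rod, on the gauge's axis; this end must rest on the chip.
- rod_cap (a point): Centre of the black square grip cap (16 x 16 x 22 high) on top of the rod; 113 above rod_tip. Its flat sides face the gauge's x and y. With the rod at its deepest here (28 mm down) the cap's centre is still 31 above the head's top.
- lever (a joint): Angle of the clamp lever in rad: 0 = open, lever slanting 0.5 rad up from level towards the gauge's +x; 0.7 = pressed down to its stop, slanting 0.2 rad down, rod locked. It starts between 0 and 0.1. It moves with 2 to 3 N at its end, and needs up to about 6 N over the last 0.2 rad, where the clamp bites on the rod; it stays where it is left. Locked, the rod holds against some 10 N.
- lever_end (a point): Axis of the round black end (12 diameter, 12 long in y) of the clamp lever, 30 from the lever's pivot. The pivot lies at x 0, y +34, z +52 in the gauge's frame, its axis along y; so the end swings from x 26, z 66 (open) to x 29, z 46 (locked), at y +34. Press it straight down from above.
- housing: Open aluminium computer housing without its lid, 150 (x) x 126 (y) x 44 high, fixed to the bench. Flat rim 44 above the bench; the two long walls (along x) are 13 thick, the opening between them is 100 wide and 128 long. Origin: centre of its underside.
- processor (a point): Point in the plane of the rim, straight above the centre of the processor. The processor is the large bare-metal square (36 x 36) on the circuit board inside the housing; its flat top lies somewhere between 12 and 22 below this point, at a different depth in every unit: that depth is what is to be gauged. Smaller parts around it, none nearer than 23 to its centre, stand up to 4 higher than it.
- driver: Screwdriver with black handle, 170 long, 26 thick, lying. Not part of the job.
- tape: Roll of tape, 68 across, 18 high, lying flat. Not part of the job.
- meter: Grey hand-held multimeter, 150 x 78 x 34, lying on its back. Not part of the job.
- spirit: Clear bottle with white cap, 52 across, 130 high, standing. Not part of the job.
- lid: The housing's finned aluminium lid, 150 x 126 x 24, lying fins up. Not part of the job.
- dish: Small white dish, 72 across, 24 high. Not part of the job.
- brush: Flat black-handled dust brush, 160 long, lying beyond the housing. Not part of the job.
Not all that is in view belongs to the job. Leave any blue or turquoise look-alike of the gauge alone. Leave any orange look-alike of the housing alone.

How it is judged:
On the way:
1. with the lever still open (under 0.25 rad) and the foot flat on the rims, the rod's tip rests on the processor chip (board_c1) (z of gauge in the frame of housing between 0.0425 and 0.0455 m and angle between gauge's own z axis and vertical below 0.03 rad and horizontal distance between rod_tip and processor below 0.017 m and contact force between gauge and board_c1 above 0.2 N and value of joint lever below 0.25 rad), for 0.2 s.
At the end, for the whole second after the job is handed in: The gauge stands at rest with its foot flat on the rims (height within 1.5 mm, tilt under 0.03 rad), the rod's tip on the processor chip (board_c1, within 17 mm of its centre, touching with over 0.2 N), the clamp lever down past 0.6 rad, the gauge let go and the fingers touching nothing (z of gauge in the frame of housing between 0.0425 and 0.0455 m and angle between gauge's own z axis and vertical below 0.03 rad and horizontal distance between rod_tip and processor below 0.017 m and contact force between gauge and board_c1 above 0.2 N and value of joint lever above 0.6 rad and linear speed of gauge below 0.01 m/s and contact force between the fingers and anything else below 0.05 N).
It fails at once if the gauge presses on the processor chip (board_c1) with more than 15 N (contact force between gauge and board_c1 above 15 N).
It fails at once if a thing that is not part of the job is moved more than 30 mm (distance of any of driver, tape, meter, spirit, lid, dish, brush from where it was at the start of the episode above 0.03 m).
It also fails if it takes over 54 s, if anything falls off the work surface, if the arm or the gripper's body presses on something with over 40 N, if the wrist force passes 120 N, or if a joint passes its speed limit or range.

## Working session

There is one attempt and no reset: what is moved stays moved. The work goes in short steps, Python scripts to look and compute and a tool call to move; the robot and the scene stay as the last step left them, time stands still between calls to the robot, and variables do not carry over. Pictures are saved under pics/ and viewed, and the job is handed in when it is done.

Besides the shell and the picture viewer there is one more tool, called as name(argument=value, ...) on one line, values as JSON. send_rows: Moves the arm, as the interface text tells. Shift numbers are shares of 0.15 m and turn numbers shares of 90 degrees, none past 1 either way. Its arguments: {"type":"object","properties":{"slide":{"type":"array"},"twist":{"type":"array"},"grip":{"type":"array"}},"required":["slide","twist","grip"]}

```bash
mkdir -p pics; cat > h.py <<'E'
import numpy as np, cv2
from cell import r
def snap(n,f):
    p=r.camera_params(n); im=r.camera(n); cv2.imwrite('pics/'+f,im[:,:,::-1]); np.save('pics/'+f+'.npy',p,allow_pickle=True); return im,p
def und(p,u,v):
    K=np.array([[p['fx'],0,p['cx']],[0,p['fy'],p['cy']],[0,0,1]]);d=np.array([p['k1'],0,0,0.])
    return cv2.undistortPoints(np.array([[[u,v]]],float),K,d)[0,0]
def ray(p,u,v):
    R=cv2.Rodrigues(np.array(p['rvec'],float))[0];t=np.array(p['tvec'],float).ravel()
    x=und(p,u,v);return -R.T@t, R.T@np.array([x[0],x[1],1.])
def onz(p,u,v,z):
    o,d=ray(p,u,v);return o+d*(z-o[2])/d[2]
def proj(p,X):
    K=np.array([[p['fx'],0,p['cx']],[0,p['fy'],p['cy']],[0,0,1]]);d=np.array([p['k1'],0,0,0.])
    return cv2.projectPoints(np.array(X,float).reshape(-1,1,3),np.array(p['rvec'],float),np.array(p['tvec'],float),K,d)[0][:,0]
def two(p1,a,p2,b):
    o1,d1=ray(p1,*a);o2,d2=ray(p2,*b)
    s=np.linalg.lstsq(np.c_[d1,-d2],o2-o1,rcond=None)[0]
    A=o1+d1*s[0];B=o2+d2*s[1];return (A+B)/2,np.linalg.norm(A-B)
def load(f): return np.load('pics/'+f+'.npy',allow_pickle=True).item()
E
python3 - <<'E'
from h import *
print(r.observe())
for n in ('scene','side','wrist'):
    im,p=snap(n,n+'0.png');print(n,p)
E
```

```text
{'time_s': 0.0, 'joint_pos': array([ 1.04971922e+00,  5.28276077e-02,  1.40172213e+00, -4.53700452e-07,
        1.68860074e+00, -7.03124206e-02]), 'qd': array([ 0.00098986, -0.00048775,  0.00048936,  0.00153523,  0.00190263,
       -0.00019336]), 'effort': array([ 1.28324820e-03, -3.81674480e+01, -3.60183871e+01,  3.91003744e-05,
        6.11314987e-03,  6.01011720e-06]), 'tool_pos': array([0.22855403, 0.47230639, 0.23047853]), 'tcp_rot': array([ 2.23479009e-01,  9.74708431e-01, -7.45174026e-04, -2.26763337e-04]), 'wrist_force': array([-0.13693918, -0.3380471 ,  0.6146113 ]), 'ft_torque': array([0.00550521, 0.00360316, 0.000394  ]), 'width': 0.08529051872527514}
scene {'fx': 459.9137209950817, 'fy': 459.9137209950817, 'cx': 323.2208233161618, 'cy': 204.7427946534669, 'k1': -0.1181222363438706, 'rvec': array([ 2.13840585,  1.47355933, -0.4437873 ]), 'tvec': array([-0.15616966, -0.3176882 ,  1.82099319])}
side {'fx': 385.74723361465743, 'fy': 385.74723361465743, 'cx': 316.5747071703315, 'cy': 199.3892209059993, 'k1': -0.005444245803358006, 'rvec': array([ 2.27132935, -0.09923106,  0.06198054]), 'tvec': array([-0.49496355,  0.08389794,  1.06635892])}
wrist {'fx': 279.1236304565973, 'fy': 279.1236304565973, 'cx': 320.20412901560536, 'cy': 195.097052513774, 'k1': -0.00809403480583458, 'rvec': array([-2.43367016, -1.52500335, -0.23386259]), 'tvec': array([-0.52460317, -0.03782984,  0.38019286])}
```

View pics/scene0.png

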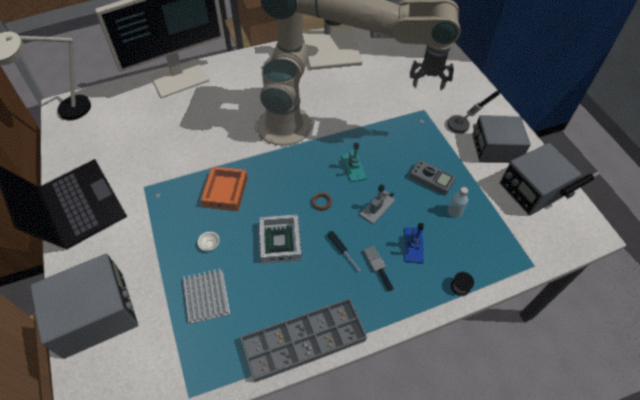

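View pics/side0.png

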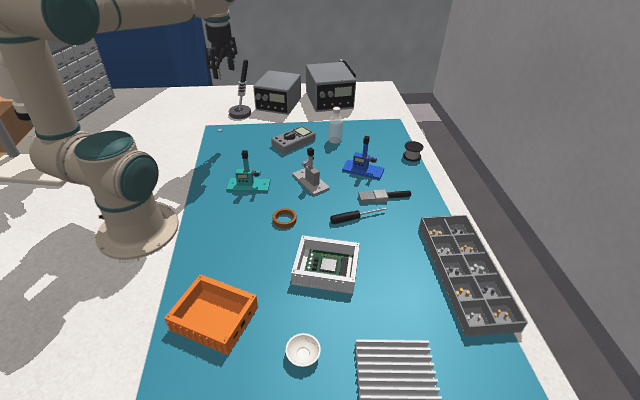

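View pics/wrist0.png

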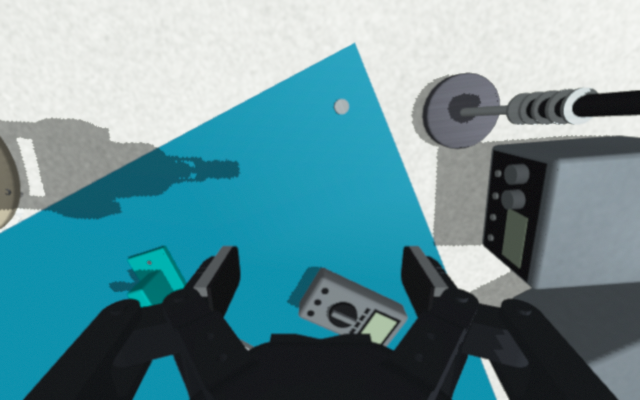

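The grey gauge is at about (378,205) in scene and (311,175) in side. The white and grey housing is at (279,238) in scene and (326,264) in side. I'll zoom in on both.

```bash
python3 - <<'E'
import cv2,numpy as np
a=cv2.imread('pics/scene0.png');b=cv2.imread('pics/side0.png')
c=lambda im,x,y,w,h,s:cv2.resize(im[y:y+h,x:x+w],None,fx=s,fy=s,interpolation=cv2.INTER_CUBIC)
cv2.imwrite('pics/z1.png',np.hstack([c(a,350,175,50,50,8),c(b,285,143,50,50,8)]))
cv2.imwrite('pics/z2.png',np.hstack([c(a,250,205,60,60,6),c(b,285,230,80,72,5)]))  if 0 else cv2.imwrite('pics/z2.png',np.hstack([c(a,250,205,60,60,6),c(b,285,230,80,60,6)]))
E
```

```text
(no output)
```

View pics/z1.png

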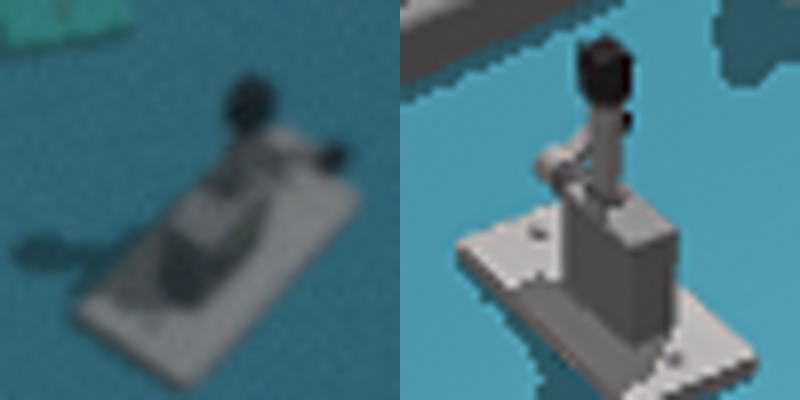

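View pics/z2.png

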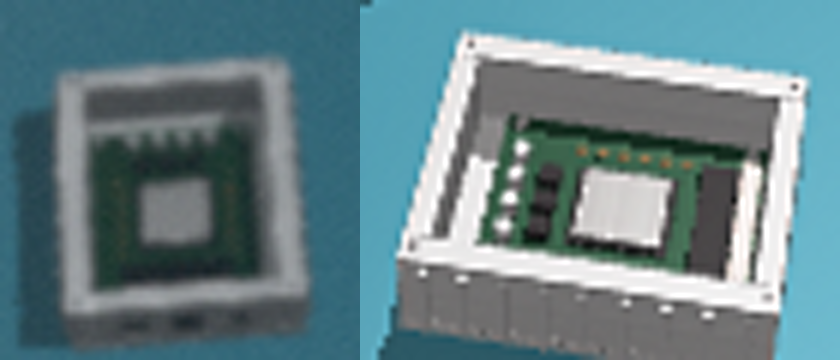

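```bash
python3 - <<'E'
from h import *
s=load('scene0.png');d=load('side0.png')
print('cap',two(s,(381.25,187.5),d,(310.6,152)))
for u in [(395.25,199.4),(373.7,222.2),(360,213.75),(384.4,190.6)]: print('foot sc',onz(s,*u,.01))
for u in [(292.25,173.6),(329.6,187.6)]: print('foot sd',onz(d,*u,.01))
print('lever',two(s,(350+330/8,175+157/8),d,(285+226/8,143+122/8)))
# housing rim corners z=.044
print([onz(s,250+a/6,205+b/6,.044).round(4) for a,b in [(57,75),(288,60),(308,290),(70,308)]])
print([onz(d,285+(a-360)/6,230+b/6,.044).round(4) for a,b in [(463,35),(806,80),(778,308),(400,252)]])
print('chip',two(s,(250+176/6,205+212/6),d,(285+(623-360)/6,230+208/6)))
print([onz(s,250+a/6,205+b/6,.028).round(4) for a,b in [(140,180),(211,178),(213,242),(143,245)]])
print([onz(d,285+(a-360)/6,230+b/6,.028).round(4) for a,b in [(583,168),(675,180),(664,248),(570,236)]])
E
```

```text
cap (array([0.49342942, 0.17855469, 0.11519189]), np.float64(0.00239356994535775))
foot sc [0.48937548 0.2490475  0.01      ]
foot sc [0.54900083 0.13813291 0.01      ]
foot sc [0.50117081 0.10844376 0.01      ]
foot sc [0.44119767 0.22972806 0.01      ]
foot sd [0.4373305  0.21435646 0.01      ]
foot sd [0.55008857 0.13201534 0.01      ]
lever (array([0.50385873, 0.21682186, 0.06764644]), np.float64(0.00592379357849731))
[array([ 0.418 , -0.2206,  0.044 ]), array([ 0.4532, -0.0981,  0.044 ]), array([ 0.5932, -0.1363,  0.044 ]), array([ 0.5597, -0.2561,  0.044 ])]
[array([ 0.4497, -0.1034,  0.044 ]), array([ 0.5922, -0.1416,  0.044 ]), array([ 0.5604, -0.2585,  0.044 ]), array([ 0.4176, -0.2193,  0.044 ])]
chip (array([ 0.51004699, -0.18352066,  0.01940489]), np.float64(0.0007601266779689208))
[array([ 0.4887, -0.1964,  0.028 ]), array([ 0.501 , -0.1598,  0.028 ]), array([ 0.5393, -0.1715,  0.028 ]), array([ 0.528 , -0.2072,  0.028 ])]
[array([ 0.4951, -0.1685,  0.028 ]), array([ 0.5323, -0.1781,  0.028 ]), array([ 0.5231, -0.213 ,  0.028 ]), array([ 0.4862, -0.2038,  0.028 ])]
```

send_rows(slide=[[0.21, -0.24, 0.02], [0.21, -0.24, 0.02], [0.21, -0.24, 0.02], [0.21, -0.24, 0.02], [0.21, -0.24, 0.02], [0.21, -0.24, 0.02], [0.21, -0.24, 0.02], [0.1, -0.2, 0.02]], twist=[[0, 0, -0.052], [0, 0, -0.052], [0, 0, -0.052], [0, 0, -0.052], [0, 0, -0.052], [0, 0, -0.052], [0, 0, -0.052], [0, 0, -0.052]], grip=[1, 1, 1, 1, 1, 1, 1, 1])

```text
time_s: 0.95
tool_pos: [0.4669, 0.181, 0.2519]
tcp_rot: [0.531, 0.847, -0.002, -0.002]
wrist_force: [0.2, 0.5, 0.1]
width: 0.0851
```

```bash
cat > st.py <<'E'
from h import *
from scipy.spatial.transform import Rotation as Ro
def st():
    o=r.observe();M=Ro.from_quat(o['tcp_rot']).as_matrix()
    print('t',round(o['time_s'],2),'tcp',o['tool_pos'].round(4),'F',o['wrist_force'].round(2),'T',o['ft_torque'].round(3),'w',round(o['width'],4),'yang',np.degrees(np.arctan2(M[1,1],M[0,1])).round(2),'z',M[:,2].round(4));return o
E
python3 - <<'E'
from st import *
st();im,p=snap('wrist','w1.png');im,p=snap('side','s1.png')
p=load('w1.png');print(proj(p,[[.494,.18,.119],[.495,.181,.01]]),ray(p,320,200)[0])
E
```

```text
t 0.95 tcp [0.4669 0.181  0.2519] F [0.23 0.46 0.14] T [ 0.011  0.044 -0.06 ] w 0.0851 yang 25.88 z [-0.0062 -0.0012 -1.    ]
[[344.57768766 198.71002529]
 [339.62871569 174.24128869]] [0.43337315 0.25141642 0.39465714]
```

View pics/w1.png

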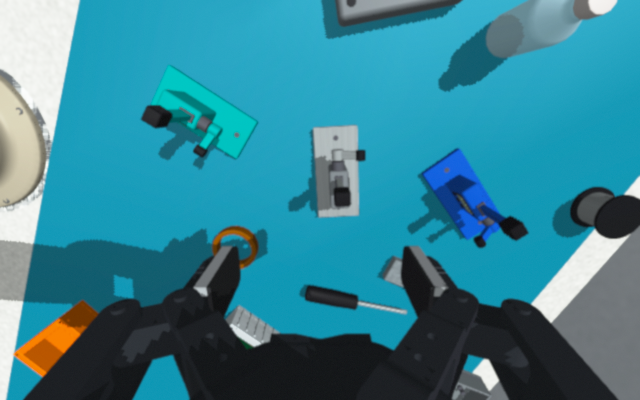

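The wrist view shows the grey gauge at (337,172), with its cap at (342,197) and its lever end at (361,155). I'll zoom in to measure it.

```bash
python3 - <<'E'
from h import *
im=cv2.imread('pics/w1.png');c=im[115:225,295:375]
hsv=cv2.cvtColor(c,cv2.COLOR_BGR2HSV);m=(hsv[...,1]<60).astype(np.uint8)*255
m=cv2.morphologyEx(m,cv2.MORPH_CLOSE,np.ones((5,5)))
n,l,s,ce=cv2.connectedComponentsWithStats(m);k=1+np.argmax(s[1:,4]);print(s[k])
b=cv2.minAreaRect(np.argwhere(l==k)[:,::-1].astype(np.float32));print(b,cv2.boxPoints(b)+[295,115])
cv2.imwrite('pics/z3.png',np.hstack([cv2.resize(c,None,fx=5,fy=5,interpolation=cv2.INTER_CUBIC),cv2.cvtColor(cv2.resize(m,None,fx=5,fy=5),cv2.COLOR_GRAY2BGR)]))
E
```

```text
[  18   11   51   91 3819]
((44.640079498291016, 55.741249084472656), (89.5128402709961, 48.966957092285156), 86.42366790771484) [[312.41245461 127.59922409]
 [361.28405762 124.54475021]
 [366.8677063  213.88327026]
 [317.99610138 216.93774414]]
```

View pics/z3.png

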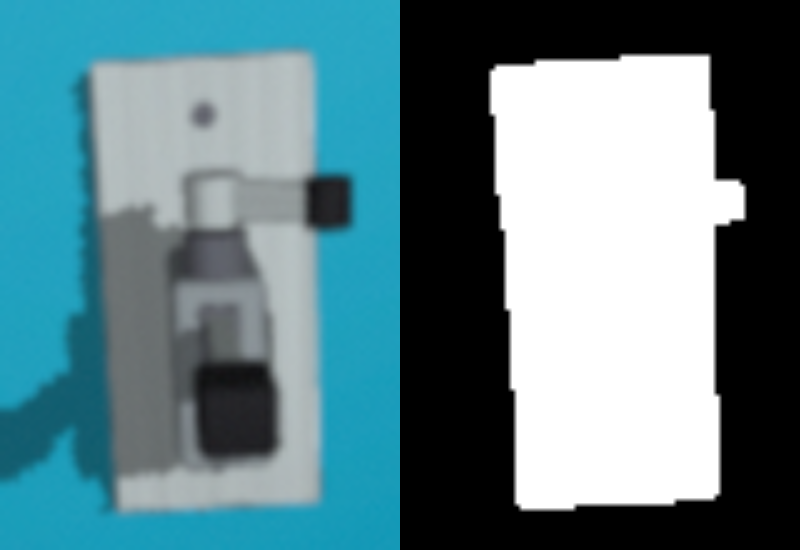

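```bash
python3 - <<'E'
from h import *
p=load('w1.png')
C=[onz(p,295+a/5,115+b/5,.01) for a,b in [(93,65),(312,53),(321,500),(118,511)]]
C=np.array(C);print(C.round(4),C.mean(0))
an=lambda v:np.degrees(np.arctan2(v[1],v[0])).round(1)
e=[C[1]-C[0],C[2]-C[1],C[3]-C[2],C[0]-C[3]];print([an(v) for v in e],[np.linalg.norm(v).round(4) for v in e])
print('cap',onz(p,295+237/5,115+410/5,.121));print('lev',onz(p,295+329/5,115+200/5,.066))
s=load('side0.png');print('sidecap',onz(s,310.6,152,.119))
# cylinder cap top projection check
for c in ([.494,.181],[.497,.181]):
  print(np.r_[[c]].round(3),((proj(p,[[*c,.13],[*c,.108]])-[295,115])*5).round(0))
E
```

```text
[[0.4346 0.2224 0.01  ]
 [0.4861 0.2509 0.01  ]
 [0.549  0.1387 0.01  ]
 [0.4966 0.1093 0.01  ]] [0.49158208 0.18032597 0.01      ]
[np.float64(28.9), np.float64(-60.7), np.float64(-150.7), np.float64(118.7)] [np.float64(0.0588), np.float64(0.1286), np.float64(0.0601), np.float64(0.129)]
cap [0.4906938  0.18118366 0.121     ]
lev [0.49791525 0.222906   0.066     ]
sidecap [0.49363641 0.17110032 0.119     ]
[[0.494 0.181]] [[254. 431.]
 [246. 399.]]
[[0.497 0.181]] [[268. 438.]
 [259. 404.]]
```

send_rows(slide=[[0.04, 0, -0.12], [0.04, 0, -0.12], [0.03, 0, -0.12], [0.03, 0, -0.12], [0.02, 0, -0.12], [0.0, 0, -0.12], [0, 0, -0.1], [0, 0, -0.08]], twist=[[0, -0.002, 0.012], [0, -0.002, 0.012], [0, 0, 0.012], [0, 0, 0], [0, 0, 0], [0, 0, 0], [0, 0, 0], [0, 0, 0]], grip=[1, 1, 1, 1, 1, 1, 1, 1])

```text
time_s: 1.85
tool_pos: [0.49, 0.1829, 0.1124]
tcp_rot: [0.504, 0.864, 0.001, 0.0]
wrist_force: [-0.3, -0.9, -0.3]
width: 0.0856
```

```bash
python3 - <<'E'
from st import *
st();im,p=snap('wrist','w2.png')
E
```

```text
t 1.85 tcp [0.49   0.1829 0.1124] F [-0.34 -0.87 -0.32] T [-0.01   0.04  -0.008] w 0.0856 yang 29.47 z [ 1.3e-03  7.0e-04 -1.0e+00]
```

View pics/w2.png

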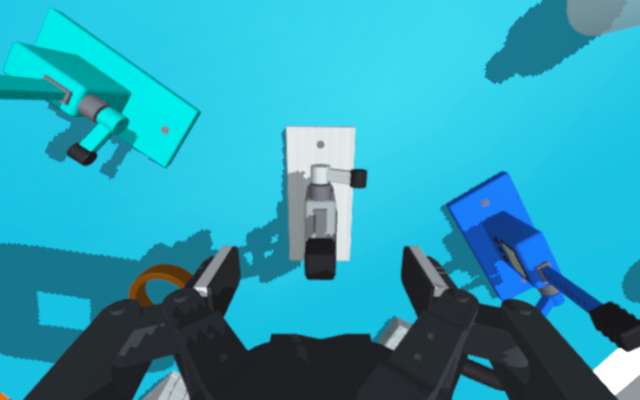

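send_rows(slide=[[0.01, -0.012, -0.04], [0, 0, -0.035], [0, 0, 0], [0, 0, 0], [0, 0, 0], [0, 0, 0], [0, 0, 0], [0, 0, 0]], twist=[[0, 0, 0], [0, 0, 0], [0, 0, 0], [0, 0, 0], [0, 0, 0], [0, 0, 0], [0, 0, 0], [0, 0, 0]], grip=[1, 1, -1, -1, -1, -1, -1, -1])

```text
time_s: 2.7
tool_pos: [0.4911, 0.1814, 0.1003]
tcp_rot: [0.504, 0.864, 0.0, 0.0]
wrist_force: [-0.5, -0.9, -2.4]
width: 0.0146
```

```bash
python3 - <<'E'
from st import *
st();im,p=snap('wrist','w3.png')
E
```

```text
t 2.7 tcp [0.4911 0.1814 0.1003] F [-0.48 -0.89 -2.41] T [-0.065  0.102  0.029] w 0.0146 yang 29.53 z [ 4.e-04  4.e-04 -1.e+00]
```

View pics/w3.png

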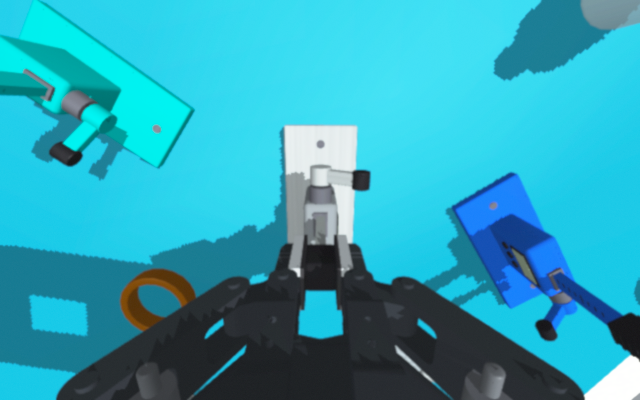

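send_rows(slide=[[0, 0, 0.02], [0, 0, 0.04], [0, 0, 0.08], [0, 0, 0.12], [0, 0, 0.12], [0, 0, 0.12], [0, 0, 0.1], [0, 0, 0.05]], twist=[[0, 0, 0], [0, 0, 0], [0, 0, 0], [0, 0, 0], [0, 0, 0], [0, 0, 0], [0, 0, 0], [0, 0, 0]], grip=[-1, -1, -1, -1, -1, -1, -1, -1])

```text
time_s: 3.55
tool_pos: [0.487, 0.1805, 0.1987]
tcp_rot: [0.503, 0.864, -0.004, -0.005]
wrist_force: [1.7, 0.2, -6.8]
width: 0.0149
```

```bash
python3 - <<'E'
from st import *
st();im,p=snap('side','s4.png')
E
```

```text
t 3.55 tcp [0.487  0.1805 0.1987] F [ 1.68  0.16 -6.83] T [ 0.023 -0.139  0.006] w 0.0149 yang 29.55 z [-0.0121 -0.0026 -0.9999]
```

View pics/s4.png

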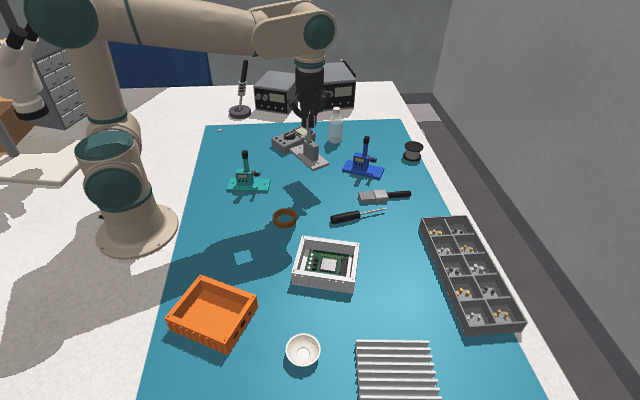

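send_rows(slide=[[0, -0.08, 0.0], [0, -0.16, 0.0], [0, -0.22, 0.0], [0, -0.22, 0.0], [0, -0.22, 0], [0, -0.22, 0], [0, -0.22, 0], [0, -0.22, 0]], twist=[[0, -0.004, -0.02], [0, -0.004, -0.035], [0, 0, -0.035], [0, 0, -0.035], [0, 0, -0.035], [0, 0, -0.035], [0, 0, -0.035], [0, 0, -0.035]], grip=[-1, -1, -1, -1, -1, -1, -1, -1])

```text
time_s: 4.4
tool_pos: [0.4811, -0.0632, 0.1919]
tcp_rot: [0.679, 0.734, -0.004, -0.003]
wrist_force: [1.3, 1.0, -7.6]
width: 0.015
```

send_rows(slide=[[0, -0.22, 0.0], [0, -0.22, 0.0], [0, -0.22, 0.0], [0, -0.22, 0.0], [0, -0.22, 0], [0, -0.2, 0], [0, -0.12, 0], [0, 0, 0]], twist=[[0, 0, -0.035], [0, 0, -0.035], [0, 0, -0.035], [0, 0, -0.035], [0, 0, -0.035], [0, 0, -0.035], [0, 0, -0.02], [0, 0, 0]], grip=[-1, -1, -1, -1, -1, -1, -1, -1])

```text
time_s: 5.2
tool_pos: [0.4703, -0.2932, 0.1819]
tcp_rot: [0.811, 0.585, -0.008, -0.01]
wrist_force: [0.3, 3.2, -7.8]
width: 0.0149
```

```bash
python3 - <<'E'
from st import *
st();im,p=snap('wrist','w5.png')
E
```

```text
t 5.2 tcp [ 0.4703 -0.2932  0.1819] F [ 0.25  3.17 -7.75] T [ 0.652 -0.211 -0.008] w 0.0149 yang -18.38 z [-0.0249  0.0063 -0.9997]
```

View pics/w5.png

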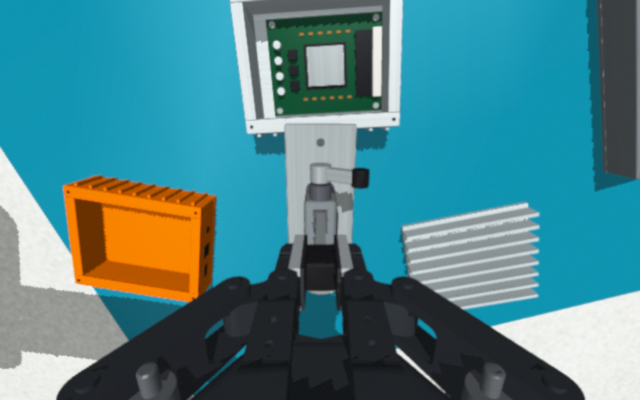

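```bash
python3 - <<'E'
from h import *
im=cv2.imread('pics/w5.png');c=im[0:140,225:410]
cv2.imwrite('pics/z5.png',cv2.resize(c,None,fx=4,fy=4,interpolation=cv2.INTER_CUBIC))
E
```

```text
(no output)
```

View pics/z5.png

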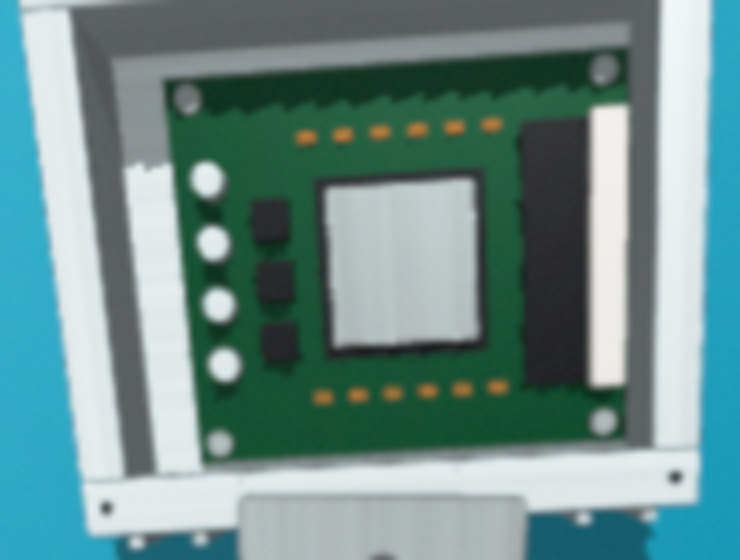

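```bash
python3 - <<'E'
from h import *
p=load('w5.png');f=lambda a,b,z:onz(p,225+a/4,b/4,z)
an=lambda v:np.degrees(np.arctan2(v[1],v[0])).round(1)
BL,BR,TL,TR=[f(a,b,.044) for a,b in [(90,533),(698,500),(20,12),(712,0)]]
print(BL,BR,an(BR-BL),np.linalg.norm(BR-BL),an(TL-BL)-90,an(TR-BR)-90)
for z in (.022,.027,.032):
  C=np.array([f(a,b,z) for a,b in [(320,185),(477,178),(480,340),(332,348)]])
  print(z,C.mean(0).round(4),[np.linalg.norm(C[i]-C[i-1]).round(4) for i in range(4)],an(C[1]-C[0]),an(C[2]-C[3]))
s=load('scene0.png');d=load('side0.png')
for z in (.022,.027,.032):
  print(z,np.mean([onz(s,250+a/6,205+b/6,z) for a,b in [(140,180),(211,178),(213,242),(143,245)]],0).round(4),
  np.mean([onz(d,285+(a-360)/6,230+b/6,z) for a,b in [(583,168),(675,180),(664,248),(570,236)]],0).round(4))
m=(BL+BR)/2;print('housing centre',m+.063*np.array([-np.sin(np.radians(an(BR-BL))),np.cos(np.radians(an(BR-BL))),0]))
E
```

```text
[ 0.41391048 -0.21927601  0.044     ] [ 0.55802162 -0.25858685  0.044     ] -15.3 0.1493765731472983 -15.0 -15.299999999999997
0.022 [ 0.5069 -0.1833  0.022 ] [np.float64(0.0373), np.float64(0.0382), np.float64(0.0368), np.float64(0.0375)] -16.4 -15.6
0.027 [ 0.5068 -0.1839  0.027 ] [np.float64(0.0367), np.float64(0.0376), np.float64(0.0362), np.float64(0.0368)] -16.4 -15.6
0.032 [ 0.5066 -0.1845  0.032 ] [np.float64(0.0361), np.float64(0.0369), np.float64(0.0356), np.float64(0.0362)] -16.4 -15.6
0.022 [ 0.5108 -0.183   0.022 ] [ 0.51   -0.1858  0.022 ]
0.027 [ 0.5137 -0.1836  0.027 ] [ 0.5093 -0.19    0.027 ]
0.032 [ 0.5166 -0.1842  0.032 ] [ 0.5086 -0.1942  0.032 ]
housing centre [ 0.50259005 -0.17816431  0.044     ]
```

send_rows(slide=[[0.03, 0.06, 0.01], [0.05, 0.12, 0.01], [0.05, 0.15, 0.01], [0.05, 0.15, 0.01], [0.05, 0.13, 0.01], [0.03, 0.08, 0.01], [0.01, 0.03, 0.0], [0, 0, 0]], twist=[[0, -0.003, 0.005], [-0.001, -0.003, 0.007], [-0.001, -0.003, 0.007], [-0.001, -0.003, 0.007], [-0.001, -0.002, 0.007], [0, -0.002, 0.003], [0, 0, 0], [0, 0, 0]], grip=[-1, -1, -1, -1, -1, -1, -1, -1])

```text
time_s: 6.05
tool_pos: [0.5102, -0.1719, 0.1884]
tcp_rot: [0.791, 0.612, 0.0, -0.003]
wrist_force: [-0.0, -1.7, -6.5]
width: 0.0147
```

```bash
python3 - <<'E'
from st import *
st()
E
```

```text
t 6.05 tcp [ 0.5102 -0.1719  0.1884] F [-0.03 -1.66 -6.53] T [-0.384  0.098 -0.01 ] w 0.0147 yang -14.55 z [-0.0029  0.0051 -1.    ]
```

send_rows(slide=[[-0.005, -0.03, -0.03], [-0.005, -0.03, -0.04], [0, -0.015, -0.04], [0, 0, -0.04], [0, 0, -0.04], [0, 0, -0.02], [0, 0, 0], [0, 0, 0]], twist=[[-0.003, -0.002, -0.004], [0, 0, -0.003], [0, 0, 0], [0, 0, 0], [0, 0, 0], [0, 0, 0], [0, 0, 0], [0, 0, 0]], grip=[-1, -1, -1, -1, -1, -1, -1, -1])

```text
time_s: 6.85
tool_pos: [0.5068, -0.187, 0.1523]
tcp_rot: [0.796, 0.605, -0.001, -0.001]
wrist_force: [-0.8, 0.1, -6.6]
width: 0.0148
```

```bash
python3 - <<'E'
from st import *
st();snap('wrist','w6.png');snap('side','s6.png')
a=cv2.imread('pics/w6.png')[60:320,180:480];b=cv2.imread('pics/s6.png')[190:310,260:400]
cv2.imwrite('pics/z6.png',np.hstack([cv2.resize(a,(400,400*260//300)),cv2.resize(b,(400,400*260//300))]))
E
```

```text
t 6.85 tcp [ 0.5068 -0.187   0.1523] F [-0.78  0.12 -6.57] T [ 0.023 -0.013  0.015] w 0.0148 yang -15.5 z [-2.8e-03  2.0e-04 -1.0e+00]
```

View pics/z6.png

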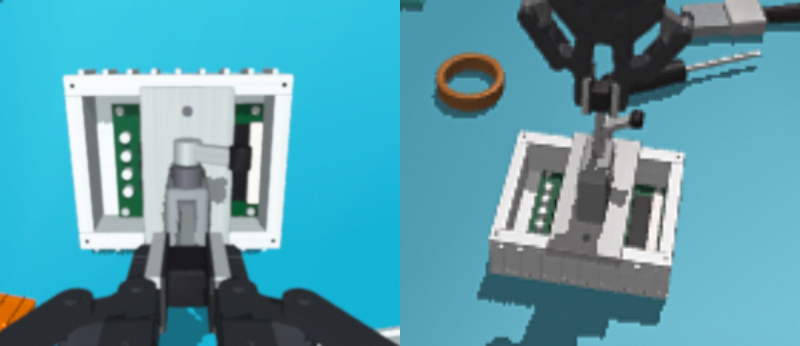

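send_rows(slide=[[0.004, 0.01, -0.01], [0.004, 0.006, -0.01], [0, 0, -0.01], [0, 0, -0.01], [0, 0, -0.01], [0, 0, -0.01], [0, 0, -0.01], [0, 0, 0]], twist=[[0, -0.002, 0.001], [0, 0, 0], [0, 0, 0], [0, 0, 0], [0, 0, 0], [0, 0, 0], [0, 0, 0], [0, 0, 0]], grip=[-1, -1, -1, -1, -1, -1, -1, -1])

```text
time_s: 7.75
tool_pos: [0.509, -0.1844, 0.1461]
tcp_rot: [0.795, 0.606, 0.001, 0.002]
wrist_force: [-2.8, 1.0, -3.3]
width: 0.0149
```

```bash
python3 - <<'E'
from st import *
st()
E
```

```text
t 7.75 tcp [ 0.509  -0.1844  0.1461] F [-2.76  0.98 -3.32] T [ 0.22   0.602 -0.002] w 0.0149 yang -15.37 z [ 0.005  -0.0021 -1.    ]
```

send_rows(slide=[[0, 0, -0.01], [0, 0, -0.01], [0, 0, -0.01], [0, 0, -0.01], [0, 0, 0], [0, 0, 0], [0, 0, 0], [0, 0, 0]], twist=[[0.001, 0.003, 0], [0, 0, 0], [0, 0, 0], [0, 0, 0], [0, 0, 0], [0, 0, 0], [0, 0, 0], [0, 0, 0]], grip=[-1, -1, -1, -1, -1, -1, -1, -1])

```text
time_s: 8.55
tool_pos: [0.5093, -0.1845, 0.1402]
tcp_rot: [0.795, 0.606, 0.0, 0.001]
wrist_force: [-3.8, 1.6, 1.2]
width: 0.0145
```

```bash
python3 - <<'E'
from st import *
st();snap('side','s7.png');snap('wrist','w7.png')
a=cv2.imread('pics/w7.png')[60:320,180:480];b=cv2.imread('pics/s7.png')[190:310,260:400]
cv2.imwrite('pics/z7.png',np.hstack([cv2.resize(a,(400,400*260//300)),cv2.resize(b,(400,400*260//300))]))
E
```

```text
t 8.55 tcp [ 0.5093 -0.1845  0.1402] F [-3.81  1.64  1.21] T [ 0.3    0.706 -0.041] w 0.0145 yang -15.37 z [ 9.e-04 -6.e-04 -1.e+00]
```

View pics/z7.png

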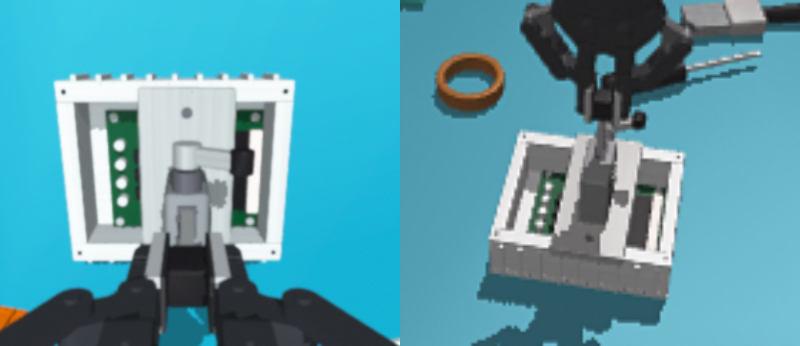

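send_rows(slide=[[-0.003, 0.001, -0.01], [0, 0, -0.01], [0, 0, -0.01], [0, 0, -0.01], [0, 0, -0.01], [0, 0, -0.01], [0, 0, 0], [0, 0, 0]], twist=[[0, 0, 0], [0, 0, 0], [0, 0, 0], [0, 0, 0], [0, 0, 0], [0, 0, 0], [0, 0, 0], [0, 0, 0]], grip=[-1, -1, -1, -1, -1, -1, -1, -1])

```text
time_s: 9.45
tool_pos: [0.5091, -0.1844, 0.1305]
tcp_rot: [0.795, 0.606, 0.0, 0.001]
wrist_force: [-3.8, 1.7, 1.3]
width: 0.0148
```

```bash
python3 - <<'E'
from st import *
st()
E
```

```text
t 9.45 tcp [ 0.5091 -0.1844  0.1305] F [-3.79  1.67  1.34] T [ 0.232  0.597 -0.019] w 0.0148 yang -15.37 z [ 0.0018 -0.001  -1.    ]
```

send_rows(slide=[[-0.004, 0.001, -0.004], [0, 0, -0.004], [0, 0, -0.004], [0, 0, -0.004], [0, 0, -0.004], [0, 0, -0.004], [0, 0, -0.004], [0, 0, -0.004]], twist=[[0, 0.001, 0], [0, 0, 0], [0, 0, 0], [0, 0, 0], [0, 0, 0], [0, 0, 0], [0, 0, 0], [0, 0, 0]], grip=[-1, -1, -1, -1, -1, -1, -1, -1])

```text
time_s: 10.25
tool_pos: [0.509, -0.1844, 0.1259]
tcp_rot: [0.795, 0.606, 0.0, 0.001]
wrist_force: [-3.5, 0.7, 1.5]
width: 0.0147
```

```bash
python3 - <<'E'
from st import *
st()
E
```

```text
t 10.25 tcp [ 0.509  -0.1844  0.1259] F [-3.53  0.66  1.51] T [ 0.247  0.452 -0.025] w 0.0147 yang -15.37 z [ 0.0019 -0.0014 -1.    ]
```

Force is steady at drag level. Continuing in 0.45 mm rows.

send_rows(slide=[[0, 0, -0.003], [0, 0, -0.003], [0, 0, -0.003], [0, 0, -0.003], [0, 0, -0.003], [0, 0, -0.003], [0, 0, 0], [0, 0, 0]], twist=[[0, 0, 0], [0, 0, 0], [0, 0, 0], [0, 0, 0], [0, 0, 0], [0, 0, 0], [0, 0, 0], [0, 0, 0]], grip=[-1, -1, -1, -1, -1, -1, -1, -1])

```text
time_s: 11.05
tool_pos: [0.509, -0.1844, 0.1229]
tcp_rot: [0.795, 0.606, 0.0, 0.001]
wrist_force: [-3.2, 1.6, 1.6]
width: 0.0144
```

send_rows(slide=[[0, 0, -0.003], [0, 0, -0.003], [0, 0, -0.003], [0, 0, -0.003], [0, 0, -0.003], [0, 0, 0], [0, 0, 0], [0, 0, 0]], twist=[[0, 0, 0], [0, 0, 0], [0, 0, 0], [0, 0, 0], [0, 0, 0], [0, 0, 0], [0, 0, 0], [0, 0, 0]], grip=[-1, -1, -1, -1, -1, -1, -1, -1])

```text
time_s: 11.85
tool_pos: [0.509, -0.1844, 0.1207]
tcp_rot: [0.795, 0.606, 0.0, 0.001]
wrist_force: [-2.9, 1.2, 1.9]
width: 0.0148
```

send_rows(slide=[[0, 0, -0.003], [0, 0, -0.003], [0, 0, -0.003], [0, 0, -0.003], [0, 0, 0], [0, 0, 0], [0, 0, 0], [0, 0, 0]], twist=[[0, 0, 0], [0, 0, 0], [0, 0, 0], [0, 0, 0], [0, 0, 0], [0, 0, 0], [0, 0, 0], [0, 0, 0]], grip=[-1, -1, -1, -1, -1, -1, -1, -1])

```text
time_s: 12.65
tool_pos: [0.5091, -0.1844, 0.1207]
tcp_rot: [0.795, 0.606, 0.0, 0.002]
wrist_force: [-2.5, 0.8, 3.2]
width: 0.015
```

send_rows(slide=[[0, 0, -0.004], [0, 0, -0.004], [0, 0, -0.004], [0, 0, -0.004], [0, 0, 0], [0, 0, 0], [0, 0, 0], [0, 0, 0]], twist=[[0, 0, 0], [0, 0, 0], [0, 0, 0], [0, 0, 0], [0, 0, 0], [0, 0, 0], [0, 0, 0], [0, 0, 0]], grip=[-1, -1, -1, -1, -1, -1, -1, -1])

```text
time_s: 13.45
tool_pos: [0.5091, -0.1845, 0.1207]
tcp_rot: [0.795, 0.606, 0.001, 0.002]
wrist_force: [-2.7, 1.7, 3.5]
width: 0.0152
```

```bash
python3 - <<'E'
from st import *
st();snap('side','s8.png');snap('wrist','w8.png')
a=cv2.imread('pics/w8.png')[60:320,180:480];b=cv2.imread('pics/s8.png')[190:310,260:400]
cv2.imwrite('pics/z8.png',np.hstack([cv2.resize(a,(400,400*260//300)),cv2.resize(b,(400,400*260//300))]))
E
```

```text
t 13.45 tcp [ 0.5091 -0.1845  0.1207] F [-2.71  1.7   3.49] T [ 0.352  0.709 -0.059] w 0.0152 yang -15.36 z [ 0.0033 -0.0024 -1.    ]
```

View pics/z8.png

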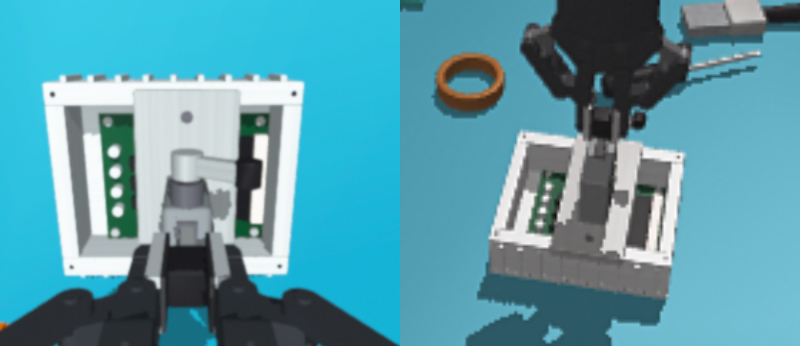

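send_rows(slide=[[-0.003, 0.001, -0.004], [-0.003, 0.001, -0.004], [0, 0, -0.006], [0, 0, -0.006], [0, 0, -0.006], [0, 0, -0.006], [0, 0, -0.006], [0, 0, -0.006]], twist=[[0.001, 0.002, 0], [0, 0, 0], [0, 0, 0], [0, 0, 0], [0, 0, 0], [0, 0, 0], [0, 0, 0], [0, 0, 0]], grip=[-1, -1, -1, -1, -1, -1, -1, -1])

```text
time_s: 14.35
tool_pos: [0.5093, -0.1846, 0.1206]
tcp_rot: [0.795, 0.606, 0.001, 0.002]
wrist_force: [-6.1, 2.7, 9.2]
width: 0.0149
```

```bash
python3 - <<'E'
from st import *
st()
E
```

```text
t 14.35 tcp [ 0.5093 -0.1846  0.1206] F [-6.11  2.65  9.18] T [ 0.582  1.322 -0.034] w 0.0149 yang -15.35 z [ 0.0043 -0.0028 -1.    ]
```

send_rows(slide=[[0, 0, 0], [0, 0, 0], [0, 0, 0], [0, 0, 0], [0, 0, 0], [0, 0, 0], [0, 0, 0], [0, 0, 0]], twist=[[0, 0, 0], [0, 0, 0], [0, 0, 0], [0, 0, 0], [0, 0, 0], [0, 0, 0], [0, 0, 0], [0, 0, 0]], grip=[-1, 1, 1, 1, 1, 1, 1, 1])

```text
time_s: 15.15
tool_pos: [0.5105, -0.1853, 0.1198]
tcp_rot: [0.795, 0.606, 0.002, 0.004]
wrist_force: [0.1, -0.4, -0.2]
width: 0.0855
```

```bash
python3 - <<'E'
from st import *
st();snap('side','s9.png');snap('wrist','w9.png')
a=cv2.imread('pics/w9.png')[60:320,180:480];b=cv2.imread('pics/s9.png')[190:310,260:400]
cv2.imwrite('pics/z9.png',np.hstack([cv2.resize(a,(400,400*260//300)),cv2.resize(b,(400,400*260//300))]))
E
```

```text
t 15.15 tcp [ 0.5105 -0.1853  0.1198] F [ 0.08 -0.39 -0.21] T [-0.021  0.004  0.023] w 0.0855 yang -15.35 z [ 0.0075 -0.0043 -1.    ]
```

View pics/z9.png

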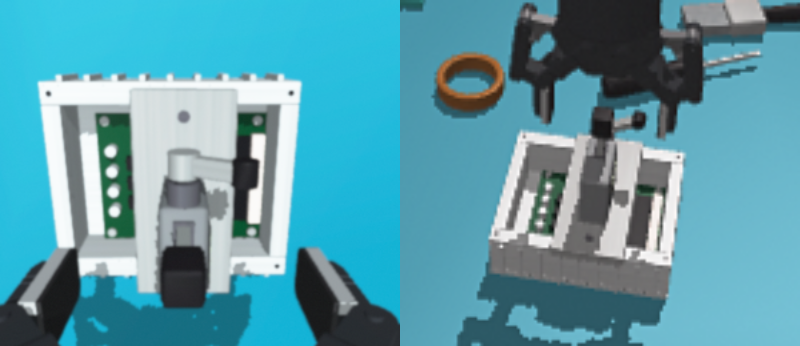

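send_rows(slide=[[0, 0, 0.05], [0, 0, 0.1], [0, 0, 0.15], [0, 0, 0.15], [0, 0, 0.1], [0, 0, 0.05], [0, 0, 0], [0, 0, 0]], twist=[[0.003, 0.005, 0], [0, 0, 0], [0, 0, 0], [0, 0, 0], [0, 0, 0], [0, 0, 0], [0, 0, 0], [0, 0, 0]], grip=[1, 1, 1, 1, 1, -1, -1, -1])

```text
time_s: 16.05
tool_pos: [0.51, -0.1851, 0.2155]
tcp_rot: [0.795, 0.606, -0.0, -0.001]
wrist_force: [0.4, -0.3, -1.2]
width: 0.0443
```

```bash
python3 - <<'E'
from st import *
st();snap('side','s10.png');snap('scene','c10.png');snap('wrist','w10.png')
a=cv2.imread('pics/c10.png')[200:265,245:310];b=cv2.imread('pics/s10.png')[190:310,260:380]
cv2.imwrite('pics/z10.png',np.hstack([cv2.resize(a,(400,400),interpolation=2),cv2.resize(b,(400,400),interpolation=2)]))
c=cv2.imread('pics/w10.png')[110:290,230:410]
cv2.imwrite('pics/z10w.png',cv2.resize(c,None,fx=3.3,fy=3.3,interpolation=2))
E
```

```text
t 16.05 tcp [ 0.51   -0.1851  0.2155] F [ 0.41 -0.3  -1.18] T [-0.005 -0.003  0.039] w 0.0443 yang -15.36 z [-0.0024  0.0017 -1.    ]
```

View pics/z10w.png

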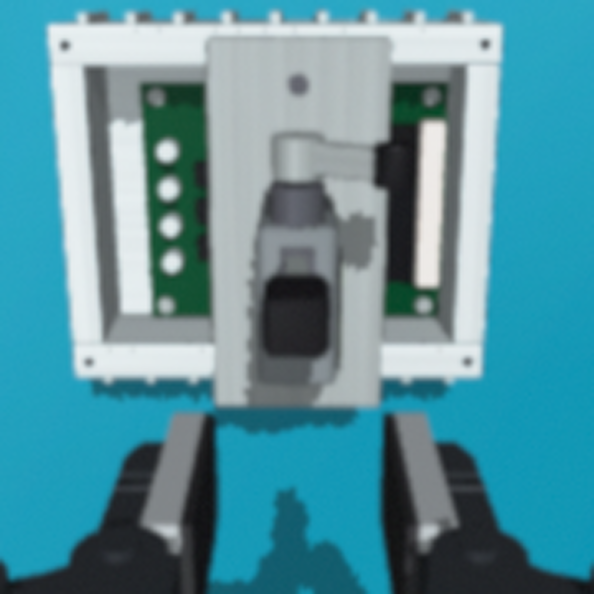

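View pics/z10.png

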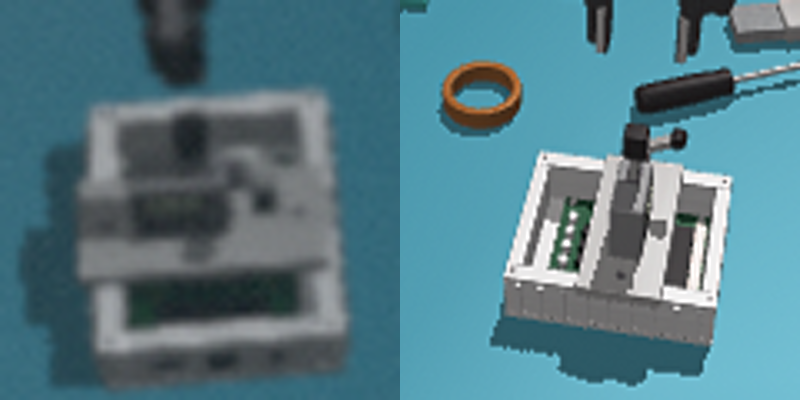

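```bash
python3 - <<'E'
from h import *
p=load('w10.png');s=load('side0.png');f=lambda a,b,z:onz(p,230+a/3.3,110+b/3.3,z)
C=np.array([f(a,b,.054) for a,b in [(207,38),(392,38),(380,405),(213,405)]]);print(C.round(4),C.mean(0))
an=lambda v:np.degrees(np.arctan2(v[1],v[0])).round(1);e=[C[i]-C[i-1] for i in range(4)];print([an(v) for v in e],[np.linalg.norm(v).round(4) for v in e])
print('lever',f(395,165,.11),'cap',f(296,316,.1395),f(296,316,.130))
g=np.array([.509,-.1845]);y=np.radians(-15.36);X=np.array([np.cos(y),np.sin(y)]);Y=np.array([-X[1],X[0]])
print('pred lever',g+.026*X+.034*Y,g+.029*X+.034*Y)
b=load('s10.png');c=load('c10.png')
print('lev2',two(c,(245+264*65/400,200+200*65/400),b,(260+(679-400)*.3,190+138*.3)))
E
```

```text
[[ 0.497  -0.1161  0.054 ]
 [ 0.554  -0.1318  0.054 ]
 [ 0.5195 -0.2555  0.054 ]
 [ 0.4613 -0.2396  0.054 ]] [ 0.50795322 -0.18577368  0.054     ]
[np.float64(73.9), np.float64(-15.4), np.float64(-105.6), np.float64(164.7)] [np.float64(0.1285), np.float64(0.0591), np.float64(0.1284), np.float64(0.0604)]
lever [ 0.54251909 -0.16047557  0.11      ] cap [ 0.50804275 -0.18515769  0.1395    ] [ 0.50707586 -0.18842812  0.13      ]
pred lever [ 0.54307732 -0.15860142] [ 0.54597016 -0.15939607]
lev2 (array([ 0.54535012, -0.16129476,  0.11020389]), np.float64(0.0004475523561327424))
```

send_rows(slide=[[0.07, 0.05, 0], [0.07, 0.05, 0], [0.06, 0.045, 0], [0.03, 0.02, -0.05], [0, 0, -0.12], [0, 0, -0.14], [0, 0, -0.12], [0, 0, -0.06]], twist=[[-0.001, -0.001, 0], [0, 0, 0], [0, 0, 0], [0, 0, 0], [0, 0, 0], [0, 0, 0], [0, 0, 0], [0, 0, 0]], grip=[-1, -1, -1, -1, -1, -1, -1, -1])

```text
time_s: 17.0
tool_pos: [0.549, -0.1552, 0.1357]
tcp_rot: [0.794, 0.608, -0.001, -0.002]
wrist_force: [-0.5, -0.6, -0.2]
width: 0.0002
```

```bash
python3 - <<'E'
from st import *
st();snap('side','s11.png');snap('wrist','w11.png')
a=cv2.imread('pics/w11.png')[100:330,190:450];b=cv2.imread('pics/s11.png')[180:300,270:400]
cv2.imwrite('pics/z11.png',np.hstack([cv2.resize(a,(400,360)),cv2.resize(b,(400,360),interpolation=2)]))
E
```

```text
t 17.0 tcp [ 0.549  -0.1552  0.1357] F [-0.47 -0.59 -0.21] T [-0.013  0.03   0.003] w 0.0002 yang -15.18 z [-0.0031  0.0014 -1.    ]
```

View pics/z11.png

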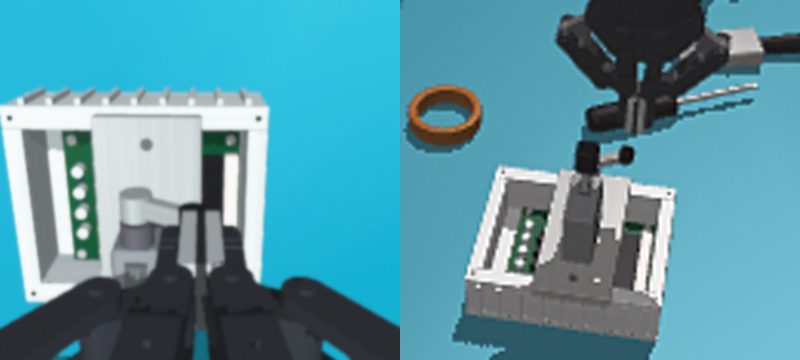

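send_rows(slide=[[-0.02, -0.028, 0], [-0.003, -0.003, -0.03], [0, 0, -0.03], [0, 0, -0.02], [0, 0, -0.02], [0, 0, -0.015], [0, 0, -0.015], [0, 0, -0.015]], twist=[[-0.001, -0.002, 0], [0, 0, 0], [0, 0, 0], [0, 0, 0], [0, 0, 0], [0, 0, 0], [0, 0, 0], [0, 0, 0]], grip=[-1, -1, -1, -1, -1, -1, -1, -1])

```text
time_s: 17.9
tool_pos: [0.5468, -0.1611, 0.1167]
tcp_rot: [0.794, 0.607, 0.002, 0.003]
wrist_force: [0.2, -0.4, 0.6]
width: -0.0001
```

```bash
python3 - <<'E'
from st import *
st()
E
```

```text
t 17.9 tcp [ 0.5468 -0.1611  0.1167] F [ 0.17 -0.36  0.57] T [-0.023 -0.029 -0.05 ] w -0.0001 yang -15.2 z [ 0.0059 -0.0024 -1.    ]
```

send_rows(slide=[[-0.004, 0.004, -0.01], [0, 0, -0.012], [0, 0, -0.012], [0, 0, -0.012], [0, 0, -0.012], [0, 0, -0.012], [0, 0, -0.012], [0, 0, 0]], twist=[[0.001, 0.003, 0], [0, 0, 0], [0, 0, 0], [0, 0, 0], [0, 0, 0], [0, 0, 0], [0, 0, 0], [0, 0, 0]], grip=[-1, -1, -1, -1, -1, -1, -1, -1])

```text
time_s: 18.7
tool_pos: [0.5493, -0.1616, 0.107]
tcp_rot: [0.794, 0.607, 0.003, 0.005]
wrist_force: [2.1, -0.6, 2.1]
width: -0.0001
```

```bash
python3 - <<'E'
from st import *
st();snap('side','s12.png');snap('wrist','w12.png')
a=cv2.imread('pics/w12.png')[100:330,190:450];b=cv2.imread('pics/s12.png')[180:300,270:400]
cv2.imwrite('pics/z12.png',np.hstack([cv2.resize(a,(400,360)),cv2.resize(b,(400,360),interpolation=2)]))
E
```

```text
t 18.7 tcp [ 0.5493 -0.1616  0.107 ] F [ 2.07 -0.57  2.12] T [-0.064 -0.286 -0.027] w -0.0001 yang -15.2 z [ 0.0109 -0.0044 -0.9999]
```

View pics/z12.png

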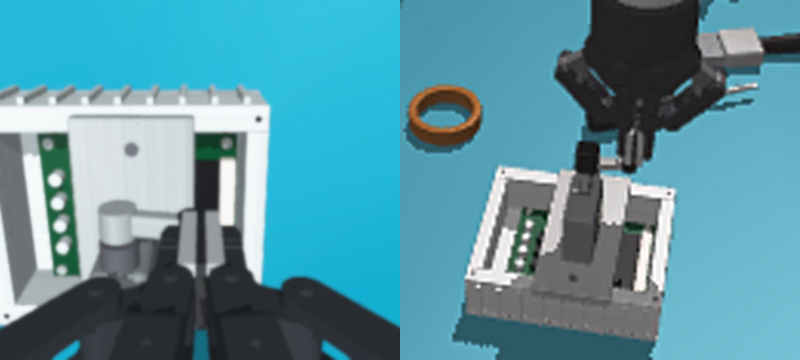

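send_rows(slide=[[-0.012, 0.004, 0], [-0.01, 0.002, -0.01], [-0.006, 0.002, -0.012], [-0.004, 0.001, -0.012], [-0.003, 0, -0.012], [-0.003, 0, -0.012], [-0.003, 0, -0.012], [0, 0, 0]], twist=[[0.001, 0.003, 0], [0.001, 0.003, 0], [0, 0.002, 0], [0, 0.001, 0], [0, 0.001, 0], [0, 0.001, 0], [0, 0, 0], [0, 0, 0]], grip=[-1, -1, -1, -1, -1, -1, -1, -1])

```text
time_s: 19.6
tool_pos: [0.5425, -0.1598, 0.0959]
tcp_rot: [0.794, 0.607, -0.003, -0.002]
wrist_force: [1.2, -0.0, 4.2]
width: 0.0002
```

```bash
python3 - <<'E'
from st import *
st()
E
```

```text
t 19.6 tcp [ 0.5425 -0.1598  0.0959] F [ 1.23 -0.02  4.22] T [-0.02  -0.124  0.021] w 0.0002 yang -15.19 z [-8.4e-03 -4.0e-04 -1.0e+00]
```

send_rows(slide=[[0.008, 0, -0.008], [0.004, 0, -0.01], [0, 0, -0.01], [0, 0, -0.01], [0, 0, -0.01], [0, 0, -0.01], [0, 0, -0.01], [0, 0, -0.01]], twist=[[0, -0.003, 0], [0, -0.001, 0], [0, 0, 0], [0, 0, 0], [0, 0, 0], [0, 0, 0], [0, 0, 0], [0, 0, 0]], grip=[-1, -1, -1, -1, -1, -1, -1, -1])

```text
time_s: 20.4
tool_pos: [0.5444, -0.1603, 0.0953]
tcp_rot: [0.794, 0.607, -0.0, 0.001]
wrist_force: [-3.9, 0.8, 12.4]
width: 0.0001
```

```bash
python3 - <<'E'
from st import *
st();snap('side','s13.png');snap('wrist','w13.png')
a=cv2.imread('pics/w13.png')[100:330,190:450];b=cv2.imread('pics/s13.png')[180:300,270:400]
cv2.imwrite('pics/z13.png',np.hstack([cv2.resize(a,(400,360)),cv2.resize(b,(400,360),interpolation=2)]))
E
```

```text
t 20.4 tcp [ 0.5444 -0.1603  0.0953] F [-3.87  0.79 12.38] T [0.231 0.61  0.03 ] w 0.0001 yang -15.19 z [ 0.0011 -0.0029 -1.    ]
```

View pics/z13.png

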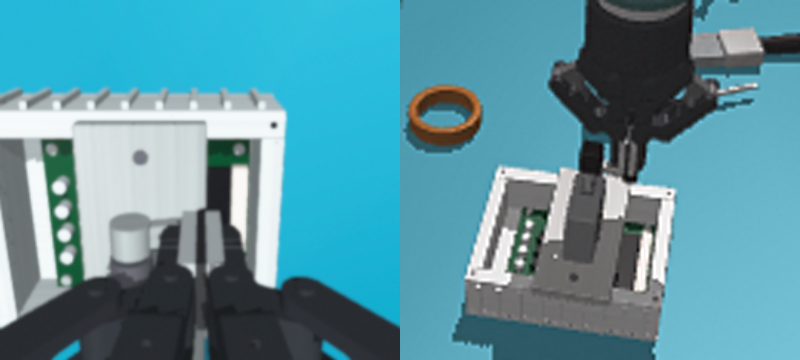

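The lever is hard against its stop: z held at 0.0953 (0.096 expected) under 12 N. I'll retract now.

send_rows(slide=[[0, 0, 0.01], [0, 0, 0.03], [0, 0, 0.1], [0, 0, 0.2], [0, 0, 0.2], [0, 0, 0.15], [0, 0, 0.05], [0, 0, 0]], twist=[[0, 0, 0], [0, 0, 0], [0, 0, 0], [0, 0, 0], [0, 0, 0], [0, 0, 0], [0, 0, 0], [0, 0, 0]], grip=[-1, -1, -1, -1, -1, -1, -1, -1])

```text
time_s: 21.3
tool_pos: [0.5407, -0.1592, 0.2103]
tcp_rot: [0.794, 0.607, -0.003, -0.002]
wrist_force: [0.3, 0.1, -0.4]
width: 0.0002
```

send_rows(slide=[[-0.05, -0.1, 0], [-0.05, -0.1, 0], [-0.05, -0.1, 0], [0, -0.05, 0], [0, 0, 0], [0, 0, 0], [0, 0, 0], [0, 0, 0]], twist=[[0, 0, 0], [0, 0, 0], [0, 0, 0], [0, 0, 0], [0, 0, 0], [0, 0, 0], [0, 0, 0], [0, 0, 0]], grip=[-1, -1, -1, -1, -1, -1, -1, -1])

```text
time_s: 22.1
tool_pos: [0.5138, -0.2145, 0.2022]
tcp_rot: [0.794, 0.607, -0.006, -0.008]
wrist_force: [-0.9, 0.1, -0.0]
width: -0.0002
```

```bash
python3 - <<'E'
from st import *
st();snap('side','s14.png');snap('wrist','w14.png');snap('scene','c14.png')
w=cv2.imread('pics/w14.png');b=cv2.imread('pics/s14.png')[190:310,260:400]
cv2.imwrite('pics/z14.png',np.hstack([cv2.resize(w[60:300,200:440],(400,400),interpolation=2),cv2.resize(b,(400,400),interpolation=2)]))
E
```

```text
t 22.1 tcp [ 0.5138 -0.2145  0.2022] F [-0.91  0.1  -0.02] T [ 0.043 -0.042 -0.004] w -0.0002 yang -15.19 z [-0.0199  0.0052 -0.9998]
```

View pics/z14.png

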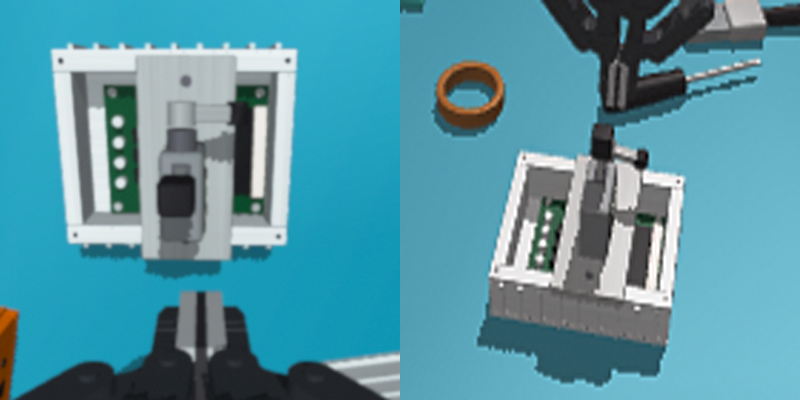

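View pics/c14.png

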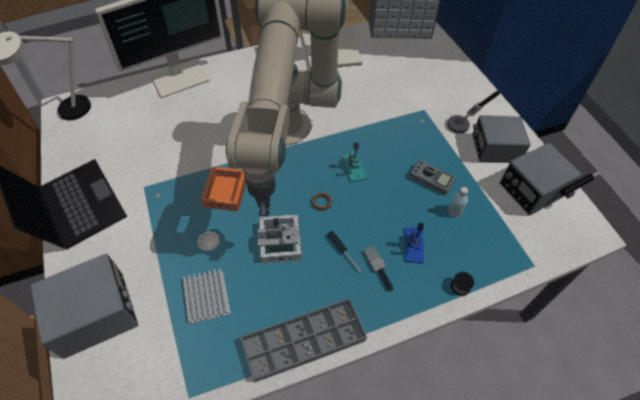

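```bash
python3 - <<'E'
from h import *
w=load('w14.png');s=load('s14.png')
W=lambda a,b:(200+a*.6,60+b*.6);S=lambda a,b:(260+(a-400)*.35,190+b*.3)
print('lever',two(w,W(242,113),s,S(641,157)))
print('cap',two(w,W(177,196),s,S(602,140)))
C=np.array([onz(w,*W(a,b),.054) for a,b in [(136,58),(237,56),(234,259),(143,259)]]);print(C.round(4),C.mean(0))
g=np.array([.5085,-.185]);y=np.radians(-15.3);X=np.array([np.cos(y),np.sin(y)]);Y=np.array([-X[1],X[0]]);
print('locked pred',g+.029*X+.034*Y,.09)
E
```

```text
lever (array([ 0.54792971, -0.16165457,  0.09081354]), np.float64(0.00043417233866327774))
cap (array([ 0.50918202, -0.18649648,  0.13637541]), np.float64(0.0025527022229710045))
[[ 0.4965 -0.1176  0.054 ]
 [ 0.5543 -0.1322  0.054 ]
 [ 0.5216 -0.2561  0.054 ]
 [ 0.4624 -0.2406  0.054 ]] [ 0.5086844  -0.18664577  0.054     ]
locked pred [ 0.54544385 -0.15985737] 0.09
```

```bash
python3 -c "
from h import *
print(r.hand_in())"
```

```text
the job is handed in; nothing more can be done
None
```

I gauged the processor and handed the job in at about 22 s; no verdict was reported. The gauge is standing on the housing, with the rod on the chip and the lever locked.

**What I did:** I lifted the gauge by its cap and set the foot across both long rims. I lowered the rod in 0.45–0.6 mm steps until it stopped on the chip. I seated it with a push of at most 9 N at the wrist reading, roughly 8 N on the chip. After letting go of the cap, I pressed the lever down with the shut fingers until it stopped moving under about 12 N, then backed off.

**Last checks:**
- **Position:** the foot's centre is at about (0.509, -0.187), within about 3 mm of the processor's centre as seen from the wrist camera. The foot lies across both rims in line with the housing.
- **Lever:** its end is at 0.091 m, where the locked position should be 0.090 m.
- **Fingers and bench:** the fingers are well clear, with the wrist force near zero. In the last picture the other things look to be where they were.

**Uncertain points:**
- **Processor position:** the first estimates from the scene and side cameras differed from the wrist camera's by up to about 1 cm. I aimed close to the wrist value.
- **Chip contact after release:** I could not measure the rod's force on the chip once I let go. It follows from the hard stop and the push before locking.
- **Depth:** the arm heights suggest the chip sits about 18 mm below the rim, a rough figure.

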